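Prop open the hood of a leak-test valve unit

ROBOT

A 7-joint arm with a two-finger parallel gripper is mounted at the origin on the work surface. World frame = base frame: x ahead of the robot, y to its left, z up, the work surface at z = 0. Lengths are in m, angles in rad, forces in N, time in s.
With the tool pointing down it reaches from about 0.425 to 0.875 m from the base axis. Payload 8.4 kg.
Tool frame: the origin (TCP) lies on the centre line of the jaws, within the pads' length; the fingertips stand 25 mm ahead of it and the grasp point (between the pads) lies 6 mm ahead of it; z points along the fingers, y is the direction in which the jaws open and shut (so a half turn about z gives the same grasp; the last joint's range is limited). The gripper opens to 85 mm and grips with 20 to 120 N. Pads are 22 mm wide; open, the fingers measure 114 mm over their backs; the gripper's body (76 mm by 85 mm) begins 54 mm behind the grasp point. The pads swing forward as they close: fully open they stand 13 mm farther back than shut.
Start: joints at [-1.414, 0.333, 0.04, 1.465, -0.013, 1.343, -0.059], TCP at [0.164, 0.629, 0.256] pointing down, gripper open.
Joint ranges: [-2.58, 2.58], [-0.38, 2.09], [-1.3, 1.39], [0.25, 2.4], [-1.5, 4.64], [0.08, 2.09], [-2.65, 2.65]. Speed limits (rad/s): [2.22, 2.22, 2.79, 2.79, 3.14, 3.14, 3.14].

INTERFACE

Orientations are given as a rotation vector (axis times angle).
In Python, from station import robot, snapshot, get_calibration gives the robot as it stands.
- The arm moves only by the tool send_rows, never from a script. Its argument "deltas" is one flat list of numbers, 6 for each row, row after row: the shift along the world's x, y, z in m, then the turn, a rotation vector about the world's x, y, z in degrees. A call has 1 to 10 rows; each row is the pose to reach, as a shift and turn from the pose measured when the call began; what a row does not reach only later rows make up. A row lasts 1/10 s, in which the tool goes at most 50 mm and 8.59 degrees, less where a joint would pass 70% of its speed; a pose out of reach is approached as far as the arm can. A call with a gripper value outside its range is refused whole. "jaw" is the finger opening in m, from 0 to 0.0854, set as the call begins (left out, the last holds). The fingers move at their own pace and stop on an object; the grip force is fixed at half the most. Time passes only in rows, so rows that repeat a pose let the fingers close. It gives the time, the measured TCP pose, the force and the opening at its end, in the units of the state.
- robot.get_obs(): the state, without advancing time (a new reading comes with each control period).
- snapshot(name): name is "scene" or "top" or "wrist"; returns the picture (400x640x3 uint8, blue, green, red); there is no depth.
- get_calibration(name): a dict with "K" (3x3 intrinsics, pixels), "rvec" (rotation vector, rad) and "tvec" (3), from world to camera coordinates, as OpenCV has them. Camera axes: x right, y down, z forward; pixel columns grow to the right and rows downward; lengths in m; the calibration is good to about 2 mm. A picture is of the moment at which its call begins: read the wrist's pose just before it. get_calibration takes no time and is no camera call; for the wrist camera it gives the pose at the moment of the call.
- robot.job_done(): hands the job in, once; it reports no verdict.
The state is a dict: "t": time; "joint_positions": joint angles; "joint_vel": joint speeds; "tau": joint torques, N m; "ee_pos": TCP position; "eef_rot": TCP orientation; "contact_force": force on the tool from outside, world axes, zero at the start; "ft_torque": the same for the moment, N m; "finger_gap": finger opening in m.
Only numpy, scipy, OpenCV 4.12 (cv2) and the standard library are available. Lean on these libraries where they do the work, as an engineer would, in place of code of your own. Each camera call takes 0.05 s, during which the arm holds its last target. There are 200 camera calls.

TASK

The valves inside the white valve unit are to be serviced, so prop its hood open. First raise the hood by its front handle until it stays up by itself, then swing the prop rod on the unit's side up past upright to its back stop, and let the hood down until it rests on the rod with the rod's tip fully home in the socket on the hood's side. Leave the other things on the bench where they are.

Things in the scene. Friction and masses are not known exactly. Their poses are not given: they have to be found in the camera images.
- unit: Valve unit, fixed to the bench: white case 260 mm deep (own x), 220 wide (y), 90 high to the rim, with a white hood on top (165 high in all). Origin: centre of its underside. Own +x runs from its front (hood handle, gauge, ports) to its back (hinges), +z up. It stands side-on: front to the robot's left, the prop-rod side (own -y) towards the robot.
- hood (a joint): Angle of the hood about its rear hinge, rad: 0 closed, grows as the front rises, 1.0 at its stop. About 0.8 kg on stiff friction hinges: lifting it at the handle takes about 5 N; left above 0.85 it stays up, below 0.70 it sinks shut by its own weight (between, either). Resting on the seated prop rod it reads 0.55.
- prop_rod (a joint): Angle of the prop rod about its pivot, rad: 0 parked (pointing to the unit's front, 12 deg above level), 1.36 upright, 1.745 at its back stop (leaning 22 deg to the unit's back). A snug pivot: it stays where it is left; 1 N near the tip moves it. At the start it may stand anywhere from 0 to 0.5. Seated in the socket it reads 1.62.
- hood_handle (a point): Middle of the hood's steel D-handle: a level round bar 10 mm thick, 120 mm long along the unit's y, its axis 42 mm in front of the hood's front face and 25 mm above the hood's lower edge; hood closed: 115 mm above the bench, 172 mm in front of the unit's origin. Moves with the hood. The gap behind the bar and the space below it are free.
- hood_hinge (a point): Middle of the hood's hinge line (along the unit's y): 130 mm behind the unit's origin, 90 mm above the bench. Hood closed: its flat top lies 75 mm above this line and runs 225 mm forward from it, then bevels down to the front face, 260 mm forward and 45 mm high.
- hood_socket (a point): Seat of the prop socket: where the tip's centre lies when home. 140 mm forward of the hinge line, 30 mm above the hood's lower edge, unit y = -145 mm; moves with the hood. A bent steel strip, 48 mm wide: a 15 mm pocket open downward, a short lip in front, a 38 mm guide behind. Hood above 0.65: the tip passes under the lip. Rod at its back stop: lowering the hood leads the tip in.
- prop_tip (a point): Centre of the round black plastic tip (13 mm thick) of the prop rod: a straight 8 mm steel rod, 140 mm from pivot to here. It swings in an upright plane 35 mm outside the case's robot-side wall (unit y = -145 mm); the space outside that plane is free. Parked: 147 mm in front of the unit's origin, 83 mm above the bench.
- prop_pivot (a point): Pivot axis of the prop rod, level and along the unit's y: 10 mm in front of the unit's origin (own x = -10 mm), y = -145 mm, 54 mm above the bench.
- spanner: Steel spanner lying on the bench on the robot's side of the unit; bystander.
- screwdriver: Screwdriver with a black handle lying on the bench to the left; bystander.
- leak_spray: White bottle, 52 mm wide, 150 mm high, right of the unit; bystander.
- test_part: Turned aluminium test part, 60 mm wide, 46 mm high, on the bench right of the unit; bystander.
- test_part2: A second such aluminium part, left of the unit; bystander.
- grease_jar: White jar with a black lid, 56 mm wide, 55 mm high, left of the unit; bystander.

How it is judged:
By the outcome, as a careful person would: the job done as asked, in the order asked, and still so for the second after the job is handed in, with the robot touching nothing.
It also fails if it takes over 72 s, if anything falls off the work surface, if the arm or the gripper's body presses on something with over 40 N, if the wrist force passes 120 N, or if a joint passes its speed limit or range.

## Working session

There is one attempt and no reset: what is moved stays moved. The work goes in short steps, Python scripts to look and compute and a tool call to move; the robot and the scene stay as the last step left them, time stands still between calls to the robot, and variables do not carry over. Pictures are saved under pics/ and viewed, about 8 in all and at most 12, crops included, and the job is handed in when it is done.

Besides the shell and the picture viewer there is one more tool, called as name(argument=value, ...) on one line, values as JSON. send_rows: Moves the arm, as the interface text tells. Its arguments: {"type":"object","properties":{"deltas":{"type":"array","items":{"type":"number"}},"jaw":{"type":"number"}},"required":["deltas"]}

```bash
mkdir -p pics; python3 - <<'E'
from station import robot,snapshot,get_calibration
import cv2
for n in ("scene","top"):
    cv2.imwrite(f"pics/{n}0.png",snapshot(n))
    c=get_calibration(n); print(n,c)
print(robot.get_obs())
E
```

```text
scene {'K': array([[416.14392469,   0.        , 319.48409794],
       [  0.        , 416.14392469, 196.07280085],
       [  0.        ,   0.        ,   1.        ]]), 'rvec': array([ 2.160511  ,  1.39520869, -0.47089665]), 'tvec': array([-0.19517717, -0.29433352,  1.60503693])}
top {'K': array([[506.09401332,   0.        , 314.72672831],
       [  0.        , 506.09401332, 196.85794723],
       [  0.        ,   0.        ,   1.        ]]), 'rvec': array([ 2.20357205, -2.13792292,  0.17607472]), 'tvec': array([-0.02784535,  0.52764094,  1.28146538])}
{'t': 0.1, 'joint_positions': array([-1.4141835 ,  0.33384492,  0.03988235,  1.4661943 , -0.0133835 ,
        1.34330928, -0.05850724]), 'joint_vel': array([ 7.28280299e-04,  1.80704139e-04,  1.42692722e-04, -4.24184822e-03,
        9.97837469e-05, -1.36115208e-03, -4.86930432e-04]), 'tau': array([ 4.92993160e-03, -6.60010886e+01,  1.37078997e+00, -4.06466460e+01,
        1.71390362e-02,  9.26172273e-03, -4.51100993e-05]), 'ee_pos': array([0.1644066 , 0.62846729, 0.25550168]), 'eef_rot': array([-4.00769107e-01, -3.11585144e+00,  2.33782541e-03]), 'contact_force': array([-0.66463091, -0.14084488, -0.62838999]), 'ft_torque': array([ 0.03037126,  0.02395422, -0.02879884]), 'finger_gap': 0.08553487156762313}
```

View pics/scene0.png

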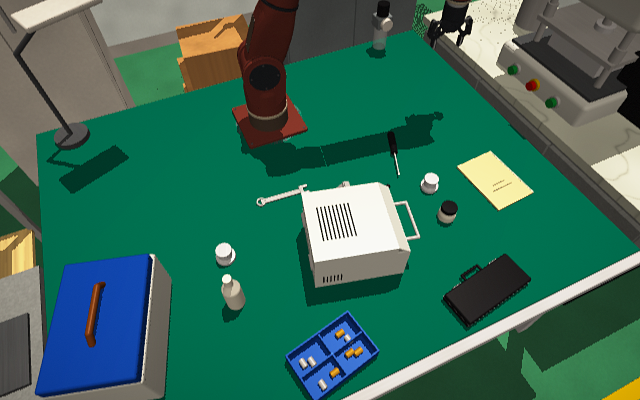

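View pics/top0.png

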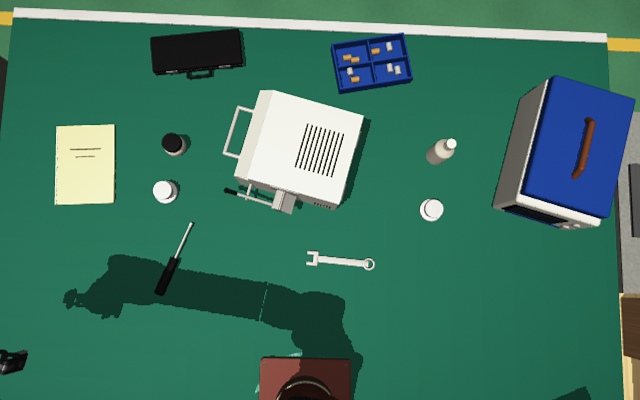

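The scene view shows the unit at about (360,235) with its handle at (410,220). In the top view, the hood spans (270,90)–(362,118)–(338,208)–(238,178), the handle is at (230,132) and the rod's black tip at (230,191). I'll zoom in on both.

```bash
python3 - <<'E'
import cv2,numpy as np
t=cv2.imread("pics/top0.png")[85:215,215:375]; s=cv2.imread("pics/scene0.png")[170:300,290:430]
t=cv2.resize(t,None,fx=5,fy=5,interpolation=cv2.INTER_CUBIC)[:600]
cv2.imwrite("pics/t1.png",t[:600,:800]); 
s=cv2.resize(s,None,fx=4.5,fy=4.5,interpolation=cv2.INTER_CUBIC); cv2.imwrite("pics/s1.png",s[:600])
E
```

```text
(no output)
```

View pics/t1.png

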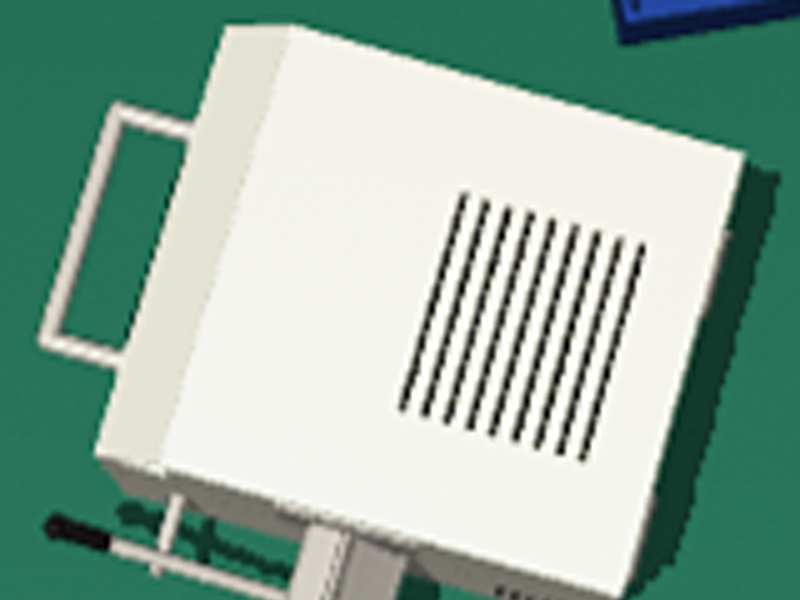

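View pics/s1.png

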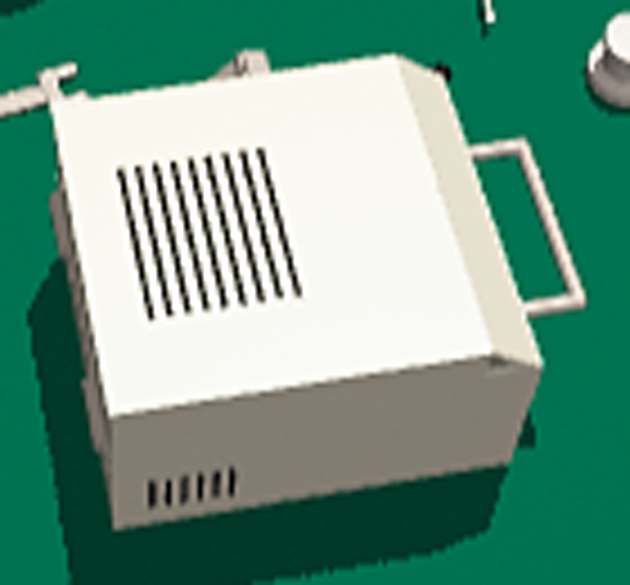

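```bash
cat > h.py <<'E'
import cv2,numpy as np
from station import robot,snapshot,get_calibration
def cam(n,c=None):
    c=c or get_calibration(n);R=cv2.Rodrigues(c["rvec"])[0];return c["K"],R,np.array(c["tvec"]).ravel()
def tri(c1,p1,c2,p2):
    P=[K@np.c_[R,t] for K,R,t in(c1,c2)]
    X=cv2.triangulatePoints(P[0],P[1],np.float64(p1).reshape(2,1),np.float64(p2).reshape(2,1));return (X[:3]/X[3]).ravel()
def ray(c,p,z):
    K,R,t=c;C=-R.T@t;d=R.T@np.linalg.inv(K)@np.r_[p,1];return C+d*(z-C[2])/d[2]
def proj(c,X):
    K,R,t=c;q=K@(R@X+t);return q[:2]/q[2]
E
python3 - <<'E'
from h import *
T,S=cam("top"),cam("scene")
f=lambda p,s,o:((np.array(p)+.5)/s-.5+o)
P={'ff':((292,25),(492,357)),'bf':((745,153),(112,415)),'bn':((622,597),(52,100)),'fn':((160,470),(395,55)),'hn':((46,340),(524,145)),'hf':((118,108),(578,300)),'tip':((58,527),(442,72))}
Z={'h':.115,'t':.083}
np.set_printoptions(precision=4,suppress=True)
for k,(a,b) in P.items():
    a=f(a,5,[215,85]);b=f(b,4.5,[290,170]);z=Z.get(k[0],.165)
    print(k,tri(T,a,S,b),ray(T,a,z),ray(S,b,z))
E
```

```text
ff [0.7673 0.0989 0.1633] [0.7671 0.0996 0.165 ] [0.7677 0.0969 0.165 ]
bf [ 0.712  -0.1183  0.1671] [ 0.7124 -0.1193  0.165 ] [ 0.7115 -0.1169  0.165 ]
bn [ 0.4958 -0.0641  0.171 ] [ 0.4964 -0.0649  0.165 ] [ 0.4917 -0.062   0.165 ]
fn [0.5494 0.1533 0.1644] [0.5492 0.1529 0.165 ] [0.55   0.1535 0.165 ]
hn [0.6194 0.2164 0.1171] [0.6198 0.2166 0.115 ] [0.6183 0.2177 0.115 ]
hf [0.7363 0.1855 0.1201] [0.7384 0.187  0.115 ] [0.7337 0.1866 0.115 ]
tip [0.5304 0.2091 0.0947] [0.532  0.2107 0.083 ] [0.5231 0.2151 0.083 ]
```

send_rows(deltas=[0.034,-0.028,0,0,0,0,0.068,-0.057,0,0,0,0,0.103,-0.085,0,0,0,0,0.137,-0.114,0,0,0,0,0.171,-0.142,0,0,0,0,0.206,-0.171,0,0,0,0,0.24,-0.2,0,0,0,0,0.274,-0.228,0,0,0,0,0.309,-0.256,0,0,0,0,0.343,-0.285,0,0,0,0], jaw=0.03)

```text
t: 1.1
ee_pos: [0.5084, 0.3421, 0.2552]
eef_rot: [-0.4, -3.116, 0.003]
contact_force: [0.1, 0.9, 0.6]
finger_gap: 0.0298
```

send_rows(deltas=[0.034,-0.028,0,0,0,0,0.068,-0.056,0,0,0,0,0.102,-0.085,0,0,0,0,0.136,-0.113,0,0,0,0,0.17,-0.141,0,0,0,0,0.17,-0.141,-0.025,0,0,0,0.17,-0.141,-0.05,0,0,0,0.17,-0.141,-0.05,0,0,0])

```text
t: 1.9
ee_pos: [0.6766, 0.2004, 0.2007]
eef_rot: [-0.4, -3.109, 0.008]
contact_force: [0.1, -1.2, 0.2]
finger_gap: 0.0301
```

```bash
python3 - <<'E'
from h import *
o=robot.get_obs();print(o['ee_pos'],o['joint_positions'])
c=cam("wrist");np.save("w.npy",np.array(0))
im=snapshot("wrist")
for p in ([.678,.201,.117],[.6194,.2164,.117],[.7363,.1855,.117]): print(proj(c,np.array(p)))
cv2.imwrite("pics/w1.png",im)
E
```

```text
[0.67655678 0.20044891 0.20071682] [-0.60646934  0.49888113  0.36862853  1.38764074 -0.17807586  1.29613333
  1.08549794]
[321.93484417 227.79752761]
[322.26319314 145.41084453]
[321.44785465 296.41825811]
```

View pics/w1.png

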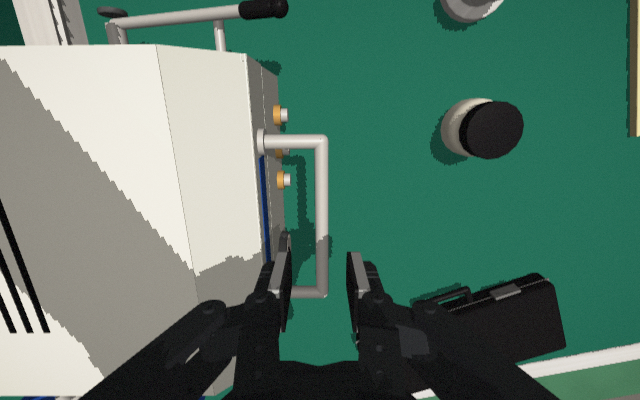

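The wrist view shows the bar at column 321, from row 140 to row 293, between the fingers and matching the prediction. I'll descend and grip.

send_rows(deltas=[0.001,0.001,-0.03,0,0,0,0.001,0.001,-0.055,0,0,0,0.001,0.001,-0.078,0,0,0,0.001,0.001,-0.078,0,0,0,0.001,0.001,-0.078,0,0,0])

```text
t: 2.45
ee_pos: [0.6787, 0.2025, 0.1269]
eef_rot: [-0.399, -3.113, 0.005]
contact_force: [-0.2, 0.3, -0.7]
finger_gap: 0.0299
```

send_rows(deltas=[0,0,0,0,0,0,0,0,0,0,0,0,0,0,0,0,0,0,0,0,0,0,0,0,0,0,0,0,0,0], jaw=0)

```text
t: 2.95
ee_pos: [0.6795, 0.2015, 0.1297]
eef_rot: [-0.4, -3.115, 0.005]
contact_force: [-4.4, -3.7, 8.2]
finger_gap: 0.0076
```

send_rows(deltas=[0,0,0,0,0,0,0,0,0,0,0,0,0,0,0,0,0,0,0,0,-0.009,0,0,0,0,0,-0.012,0,0,0,0,0,-0.012,0,0,0,0,0,-0.012,0,0,0], jaw=0.03)

```text
t: 3.65
ee_pos: [0.6794, 0.2015, 0.1173]
eef_rot: [-0.4, -3.114, 0.005]
contact_force: [0.1, -0.0, -0.1]
finger_gap: 0.0299
```

send_rows(deltas=[0,0,0,0,0,0,0,0,0,0,0,0,0,0,0,0,0,0,0,0,0,0,0,0,0,0,0,0,0,0], jaw=0)

```text
t: 4.15
ee_pos: [0.6794, 0.2015, 0.1173]
eef_rot: [-0.4, -3.115, 0.005]
contact_force: [-0.2, 0.5, -0.7]
finger_gap: 0.0082
```

send_rows(deltas=[0,-0.001,0.015,0,0,0,-0.001,-0.004,0.03,0,0,0,-0.002,-0.007,0.045,0,0,0,-0.003,-0.011,0.0595,0,0,0,-0.004,-0.015,0.074,0,0,0,-0.005,-0.02,0.088,0,0,0,-0.007,-0.026,0.102,0,0,0,-0.008,-0.0325,0.1156,0,0,0])

```text
t: 4.95
ee_pos: [0.6711, 0.169, 0.2344]
eef_rot: [-0.4, -3.115, 0.004]
contact_force: [1.9, 2.5, -4.4]
finger_gap: 0.0083
```

send_rows(deltas=[-0.0037,-0.015,0.0246,0,0,0,-0.008,-0.032,0.049,0,0,0,-0.0105,-0.042,0.061,0,0,0,-0.013,-0.052,0.0716,0,0,0,-0.0157,-0.063,0.082,0,0,0,-0.0185,-0.0737,0.092,0,0,0,-0.0215,-0.0855,0.101,0,0,0,-0.0245,-0.0974,0.11,0,0,0,-0.0273,-0.1085,0.117,0,0,0,-0.0273,-0.1085,0.117,0,0,0])

```text
t: 5.95
ee_pos: [0.644, 0.0612, 0.3551]
eef_rot: [0.398, 3.114, 0.003]
contact_force: [-0.2, 7.9, 12.8]
finger_gap: 0.0077
```

send_rows(deltas=[0,0,0,0,0,0,0,0,0,0,0,0,0,0,0,0,0,0,0,0,0,0,0,0], jaw=0.03)

```text
t: 6.35
ee_pos: [0.6438, 0.0608, 0.3545]
eef_rot: [0.399, 3.115, 0.002]
contact_force: [-0.1, -0.1, 0.0]
finger_gap: 0.03
```

send_rows(deltas=[0,0,0.04,0,0,0,0,0,0.08,0,0,0,-0.035,0.027,0.08,0,0,0,-0.07,0.055,0.08,0,0,0,-0.105,0.083,0.08,0,0,0,-0.14,0.11,0.08,0,0,0,-0.175,0.137,0.065,0,0,0,-0.187,0.147,0.025,0,0,0,-0.187,0.147,-0.02,0,0,0,-0.187,0.147,-0.06,0,0,0], jaw=0.03)

```text
t: 7.35
ee_pos: [0.4558, 0.208, 0.2926]
eef_rot: [0.396, 3.115, 0.002]
contact_force: [-0.0, -0.1, -1.2]
finger_gap: 0.03
```

send_rows(deltas=[0,0,0,-2,-7.8,0,0,0,-0.015,-4,-15.6,0,0,0,-0.03,-6,-23.4,0,0,0,-0.05,-8,-31.2,0,0,0,-0.07,-10,-39,0,0,0,-0.09,-11,-43.6,0,0,0,-0.1,-11,-43.6,0,0,0,-0.1,-11,-43.6,0], jaw=0)

```text
t: 8.15
ee_pos: [0.4553, 0.2071, 0.191]
eef_rot: [0.295, 2.344, -0.121]
contact_force: [0.3, 0.3, 0.5]
finger_gap: -0.0
```

```bash
python3 - <<'E'
from h import *
np.set_printoptions(precision=4,suppress=True)
o=robot.get_obs();print(o['t'],o['ee_pos'],o['joint_positions'],cv2.Rodrigues(o['eef_rot'])[0])
w=snapshot("wrist");t=snapshot("top");cv2.imwrite("pics/top2.png",t)
np.savez("w2.npz",**get_calibration("wrist"));cv2.imwrite("pics/w2.png",w)
c=cv2.resize(t[70:230,190:380],None,fx=2.5,fy=2.5,interpolation=cv2.INTER_CUBIC)
cv2.imwrite("pics/m2.png",np.hstack([cv2.resize(w[:, :],None,fx=.5,fy=.5) if 0 else w[:400,100:420],c]))
E
```

```text
8.15 [0.4553 0.2071 0.191 ] [-0.8681 -0.1155 -0.1219  2.3256  0.9808  0.9105 -0.296 ] [[-0.6873  0.2478  0.6828]
 [ 0.1761  0.9688 -0.1744]
 [-0.7047  0.0004 -0.7095]]
```

View pics/m2.png

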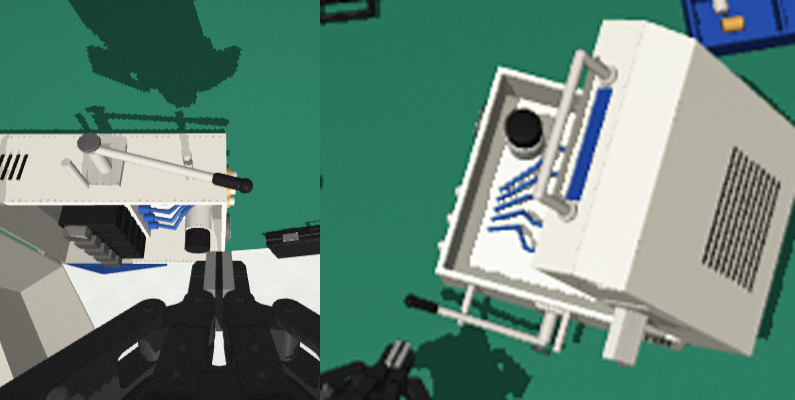

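The left panel shows the rod from pivot (190,143) to black tip (342,185) in wrist-image pixels. The right panel shows the hood standing open by itself. I'll locate the tip in the rod's plane.

```bash
python3 - <<'E'
from h import *
np.set_printoptions(precision=4,suppress=True)
d=np.load("w2.npz");c=cam("",{k:d[k] for k in d})
u=np.array([.2450,.9695,0]);v=np.array([.9695,-.245,0]);O=np.array([.6354,.0344,0])
K,R,t=c;C=-R.T@t
for p in ([190,143],[342,185],[288,163]):
    r=R.T@np.linalg.inv(K)@np.r_[p,1.];s=(-.145-(C-O)@v)/(r@v);X=C+s*r
    print(X,"fwd",(X-O)@u,"z",X[2])
T=cam("top");print(ray(T,[190+412/2.5,70+301/2.5],.085))
E
```

```text
[0.4965 0.0767 0.0493] fwd 0.007025357223434461 z 0.049294686624239414
[0.5299 0.2087 0.0943] fwd 0.1431200389497011 z 0.09427764225230814
[0.5186 0.1639 0.0718] fwd 0.09687723174506468 z 0.07179472376788062
[ 0.5413 -0.1104  0.085 ]
```

send_rows(deltas=[0.003,0.001,-0.03,0,0,0,0.006,0.001,-0.06,0,0,0,0.01,0.002,-0.09,0,0,0,0.013,0.003,-0.12,0,0,0,0.013,0.003,-0.143,0,0,0,0.013,0.003,-0.143,0,0,0,0.013,0.003,-0.143,0,0,0])

```text
t: 8.95
ee_pos: [0.4709, 0.2111, 0.052]
eef_rot: [0.301, 2.341, -0.118]
contact_force: [-0.4, -0.2, 0.2]
finger_gap: -0.0002
```

```bash
python3 -c "
from h import *
o=robot.get_obs();print(o['ee_pos'],o['joint_positions'])"
```

```text
[0.47094712 0.21111994 0.05196382] [-0.82587111  0.21541372 -0.14772182  2.38812571  1.36342042  0.77583193
 -0.79871845]
```

send_rows(deltas=[0.014,-0.002,-0.004,0,0,0,0.027,-0.004,-0.004,0,0,0,0.041,-0.006,-0.004,0,0,0,0.0546,-0.008,-0.004,0,0,0,0.0546,-0.008,-0.004,0,0,0])

```text
t: 9.45
ee_pos: [0.5277, 0.2022, 0.0487]
eef_rot: [0.305, 2.339, -0.118]
contact_force: [-0.7, 1.0, -1.1]
finger_gap: 0.0007
```

```bash
python3 - <<'E'
from h import *
o=robot.get_obs();print(o['ee_pos'],o['joint_positions'],o['contact_force'])
w=snapshot("wrist");cv2.imwrite("pics/w3.png",w)
E
```

```text
[0.52767222 0.20216795 0.04870314] [-0.75652462  0.27359657 -0.08365458  2.31660791  1.44166158  0.70474884
 -0.75938421] [-0.6969851   1.01821732 -1.07684622]
```

View pics/w3.png

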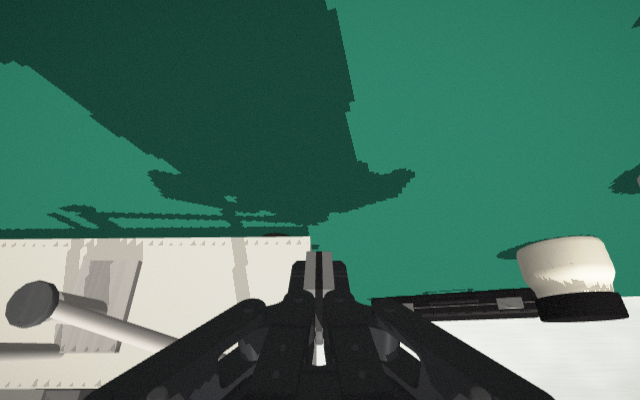

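send_rows(deltas=[-0.002,0.001,0.018,0,0,0,-0.003,-0.003,0.029,0,0,0,-0.0044,-0.0077,0.04,0,0,0,-0.006,-0.015,0.0495,0,0,0,-0.008,-0.022,0.0572,0,0,0,-0.008,-0.022,0.0572,0,0,0])

```text
t: 10.1
ee_pos: [0.5181, 0.1801, 0.1061]
eef_rot: [0.304, 2.339, -0.117]
contact_force: [-0.2, -0.7, -0.5]
finger_gap: 0.0
```

```bash
python3 - <<'E'
from h import *
o=robot.get_obs();print(o['ee_pos'],o['joint_positions'],o['contact_force'])
w=snapshot("wrist");t=snapshot("top");s=snapshot("scene")
c=cv2.resize(t[80:240,190:350],(400,400),interpolation=cv2.INTER_CUBIC)
cv2.imwrite("pics/m4.png",np.hstack([w[:,80:480],c]))
E
```

```text
[0.51811661 0.18011545 0.10607892] [-0.72749763  0.10436975 -0.08899477  2.34253444  1.28136285  0.7110461
 -0.53637869] [-0.22350114 -0.72448904 -0.47609801]
```

View pics/m4.png

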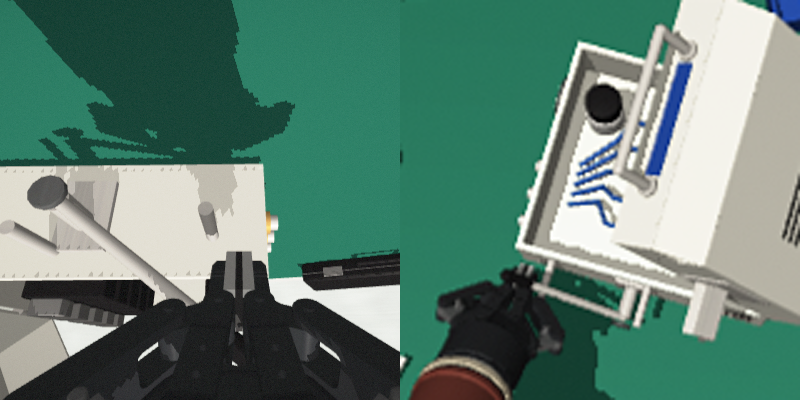

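send_rows(deltas=[-0.0015,-0.008,0.007,0,0,0,-0.003,-0.0167,0.014,0,0,0,-0.005,-0.025,0.02,0,0,0,-0.007,-0.034,0.0256,0,0,0,-0.0095,-0.0435,0.0305,0,0,0,-0.012,-0.053,0.035,0,0,0,-0.0145,-0.063,0.038,0,0,0,-0.017,-0.073,0.041,0,0,0,-0.019,-0.082,0.043,0,0,0,-0.0216,-0.0915,0.0448,0,0,0])

```text
t: 11.25
ee_pos: [0.5019, 0.1099, 0.1533]
eef_rot: [0.316, 2.341, -0.093]
contact_force: [0.2, -0.2, -0.9]
finger_gap: 0.0001
```

send_rows(deltas=[-0.001,-0.006,0.0005,0,0,0,-0.002,-0.012,0.0005,0,0,0,-0.003,-0.016,0,0,0,0,-0.003,-0.016,0,0,0,0])

```text
t: 11.65
ee_pos: [0.501, 0.0947, 0.1546]
eef_rot: [0.317, 2.342, -0.096]
contact_force: [-0.9, 0.0, 0.9]
finger_gap: -0.0002
```

```bash
python3 - <<'E'
from h import *
o=robot.get_obs();print(o['ee_pos'],o['joint_positions'],o['contact_force'])
w=snapshot("wrist");cv2.imwrite("pics/w5.png",w[:,60:500])
E
```

```text
[0.50103496 0.09473603 0.15463834] [ 0.75990746 -0.27794602 -1.25055545  2.39775656  0.8257862   0.35966421
  0.02992724] [-0.85029867  0.00091912  0.90775119]
```

View pics/w5.png

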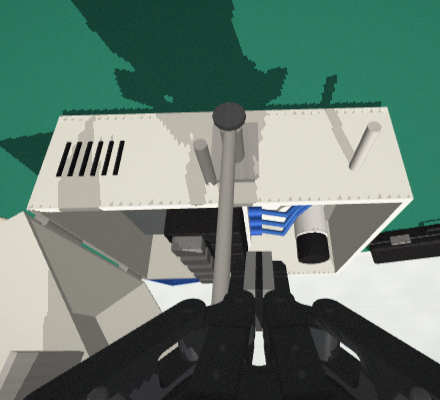

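The rod is about upright, but the arm is folded to its limits (j4 2.398, j3 −1.25). I'll back off slightly and yaw the tool so it leans in from the front, which frees the elbow.

send_rows(deltas=[0.0025,0.01,0,0,0,0,0.005,0.02,0,0,0,0,0.006,0.024,0,0,0,-8,0.006,0.024,0,0,0,-16,0.006,0.024,0,0,0,-24,0.006,0.024,0,0,0,-32,0.006,0.024,0,0,0,-40,0.006,0.024,0,0,0,-40,0.006,0.024,0,0,0,-40])

```text
t: 12.6
ee_pos: [0.5079, 0.1169, 0.1535]
eef_rot: [1.122, 2.127, -0.434]
contact_force: [-0.4, 0.2, -0.4]
finger_gap: -0.0001
```

```bash
python3 - <<'E'
from h import *
np.set_printoptions(precision=4,suppress=True)
o=robot.get_obs();print(o['t'],o['ee_pos'],o['joint_positions'],o['contact_force'],cv2.Rodrigues(o['eef_rot'])[0][:,2])
w=snapshot("wrist");cv2.imwrite("pics/w6.png",w)
np.savez("w6.npz",**get_calibration("wrist"))
E
```

```text
12.6 [0.5079 0.1169 0.1535] [ 0.1997  0.4389 -1.1341  2.0393  1.1318  1.4719 -0.8247] [-0.4169  0.2281 -0.4247] [ 0.4157 -0.568  -0.7103]
```

send_rows(deltas=[-0.0025,-0.008,0,0,0,0,-0.005,-0.016,0,0,0,0,-0.0075,-0.024,0,0,0,0,-0.01,-0.032,0,0,0,0,-0.012,-0.04,0,0,0,0,-0.013,-0.045,0,0,0,0,-0.014,-0.05,0,0,0,0,-0.014,-0.05,0,0,0,0])

```text
t: 13.45
ee_pos: [0.4936, 0.0659, 0.154]
eef_rot: [1.12, 2.127, -0.433]
contact_force: [0.0, 0.0, 0.2]
finger_gap: 0.0003
```

```bash
python3 - <<'E'
from h import *
np.set_printoptions(precision=4,suppress=True)
o=robot.get_obs();print(o['t'],o['ee_pos'],o['joint_positions'],o['contact_force'],cv2.Rodrigues(o['eef_rot'])[0][:,2])
w=snapshot("wrist");t=snapshot("top")
np.savez("w7.npz",**get_calibration("wrist"))
c=cv2.resize(t[80:240,200:360],(400,400),interpolation=cv2.INTER_CUBIC)
cv2.imwrite("pics/m7.png",np.hstack([w[:,120:520],c]))
E
```

```text
13.45 [0.4936 0.0659 0.154 ] [ 0.3456  0.3311 -1.1743  2.1342  1.1061  1.3627 -0.7718] [0.0485 0.0156 0.203 ] [ 0.4172 -0.5676 -0.7097]
```

View pics/m7.png

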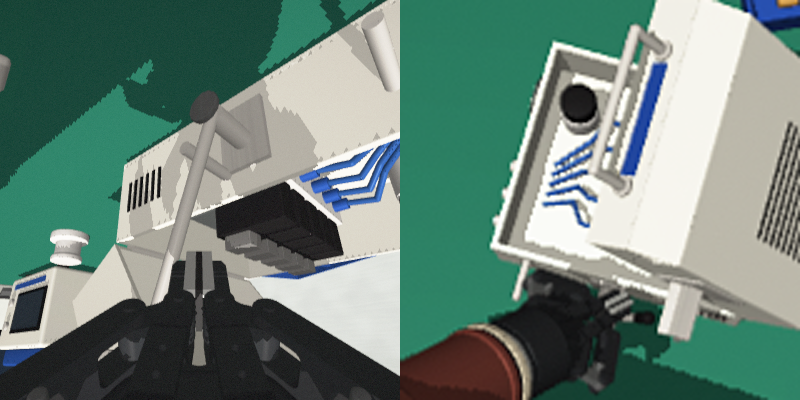

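```bash
cat >> h.py <<'E'
U=np.array([.2450,.9695,0]);V=np.array([.9695,-.245,0]);O=np.array([.6354,.0344,0])
def inplane(c,p):
    K,R,t=c;C=-R.T@t;r=R.T@np.linalg.inv(K)@np.r_[p,1.];X=C+(-.145-(C-O)@V)/(r@V)*r
    return np.array([(X-O)@U,X[2]])
E
python3 - <<'E'
from h import *
d=np.load("w7.npz");c=cam("",{k:d[k] for k in d})
a=inplane(c,[324,105]);b=inplane(c,[280,290]);m=inplane(c,[306,180]);print(a,m,b,np.arctan2(*(b-a)[::-1])-.21,np.arctan2(*(b-m)[::-1])-.21)
E
```

```text
[0.00150083 0.0386692 ] [-0.01439189  0.08752492] [-0.033947    0.14866759] 1.6725459742032052 1.6703428585799562
```

send_rows(deltas=[-0.001,-0.004,0,0,0,0,-0.002,-0.007,0,0,0,0,-0.0025,-0.01,0,0,0,0,-0.0025,-0.01,0,0,0,0])

```text
t: 13.95
ee_pos: [0.4933, 0.0638, 0.1545]
eef_rot: [1.113, 2.134, -0.414]
contact_force: [4.8, 21.3, -1.5]
finger_gap: 0.0001
```

send_rows(deltas=[0.003,0.012,0,0,0,0,0.007,0.028,0,0,0,0,0.006,0.045,0,0,0,0,-0.03,0.065,0.01,0,0,0,-0.06,0.08,0.03,0,0,0,-0.06,0.08,0.05,0,0,0,-0.06,0.08,0.05,0,0,0])

```text
t: 14.65
ee_pos: [0.4335, 0.1455, 0.2068]
eef_rot: [1.11, 2.132, -0.41]
contact_force: [-0.0, -0.6, -0.6]
finger_gap: 0.0001
```

```bash
python3 - <<'E'
from h import *
np.set_printoptions(precision=4,suppress=True)
o=robot.get_obs();print(o['t'],o['ee_pos'],o['joint_positions'],o['contact_force'])
w=snapshot("wrist")
np.savez("w8.npz",**get_calibration("wrist"))
cv2.imwrite("pics/w8.png",w)
E
```

```text
14.65 [0.4335 0.1455 0.2068] [ 0.2251  0.2227 -1.2537  2.0808  0.9192  1.4703 -0.7795] [-0.0336 -0.6032 -0.5511]
```

View pics/w8.png

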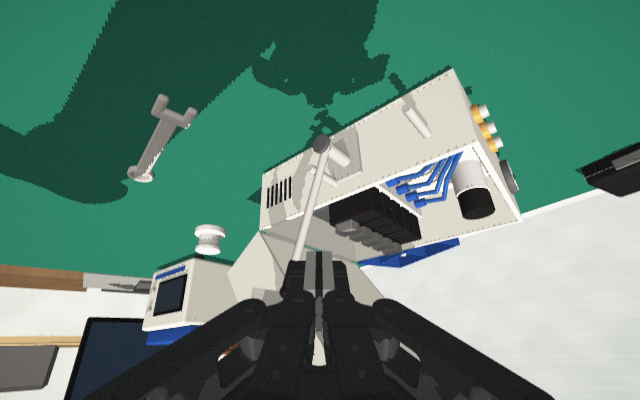

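```bash
python3 - <<'E'
from h import *
d=np.load("w8.npz");c=cam("",{k:d[k] for k in d})
a=inplane(c,[321,145]);b=inplane(c,[298,258]);m=inplane(c,[310,200]);print(a,m,b,np.arctan2(*(b-a)[::-1])-.21,np.arctan2(*(b-m)[::-1])-.21)
E
```

```text
[-0.00035396  0.04417068] [-0.01684814  0.10077371] [-0.03294648  0.15419682] 1.6487864720941618 1.6534789715388678
```

```bash
python3 - <<'E'
from h import *
d=np.load("w8.npz");c=cam("",{k:d[k] for k in d})
im=cv2.imread("pics/w8.png")
pv=O+.01*U-.145*V+np.array([0,0,.054])
for q in (1.6,1.65,1.7,1.745):
    f=q+.21; print(q,[proj(c,pv+r*(np.cos(f)*U+np.array([0,0,np.sin(f)]))).round(1) for r in (0,.05,.1,.14)])
print("tip bl. pixel rows:")
for y in range(170,262,15):
    print(y,im[y,285:330].mean(1).astype(int))
E
```

```text
1.6 [array([329.5, 148.6]), array([322.2, 196.5]), array([313.9, 250. ]), array([306.6, 297.4])]
1.65 [array([329.5, 148.6]), array([320.1, 196.8]), array([309.8, 249.8]), array([300.7, 296.3])]
1.7 [array([329.5, 148.6]), array([318.2, 196.9]), array([305.8, 249.3]), array([295.1, 294.7])]
1.745 [array([329.5, 148.6]), array([316.4, 196.9]), array([302.3, 248.7]), array([290.3, 293. ])]
tip bl. pixel rows:
170 [216 218 215 215 216 216 216 215 215 216 215 178 178 174 177 178 176 176
 174 178 176 178 174 175 192 212 232 237 235 229 212 157 192 214 224 227
 225 220 203 181 214 218 218 218 180]
185 [ 23 115 215 171  41  16 213 180 177 177 178 176 177 177 177 176 175 174
 178 195 215 217 216 217 215 216 188 165 196 216 226 228 224 220 200 177
 215 214 216 216 217 216 217 216 217]
200 [151 189 214 217 217 217 214 216 182 176 180 176 179 178 179 196 217 216
 218 217 216 215 172 168 197 218 225 228 225 218 201 182 213 215 217 216
 216 218 214 216 215 201 217 215 227]
215 [176 199 214 216 218 180 196 228 228 239 245 251 251 244 243 236 207 169
 137 176 201 220 227 227 225 217 195 135 121 100  94  91  90  88  93  91
  91  92  92  91  89  92  90  91  47]
230 [164 163 164 165 165 168 165 165 166 163 166 166 166 166 144 179 208 222
 229 227 224 216 191 146 163 168 162 164 164 164 165 165 165 164 163 166
 164 163 165 167 166 163 164 166 164]
245 [175 175 177 176 176 176 176 177 180 159 150 183 210 221 232 227 223 215
 187 116 125 136 138 150 154 158 160 159 162 164 165 165 163 163 165 163
 165 164 166 164 165 166 164 164 165]
260 [175 175 178 175 148  80  41 109 125 143 186 195 176 167 150 126 133 138
 138 136 129 114 114 113 116 117 114 113 114 112  92  35  28  29  29  27
  30  90 112 110 115 117 117 115 114]
```

```bash
python3 - <<'E'
from h import *
from scipy.spatial.transform import Rotation as R
o=robot.get_obs()
for t in ([.399,3.115,.002],):
    d=(R.from_rotvec(t)*R.from_rotvec(o['eef_rot']).inv()).as_rotvec(degrees=True);print(d,np.linalg.norm(d))
E
```

```text
[24.12995666 38.38835378 38.45317365] 59.45222517379654
```

send_rows(deltas=[0,0,0.028,3,4.8,4.8,0,0,0.056,6,9.6,9.6,0,0,0.084,9,14.4,14.4,0,0,0.112,12,19.2,19.2,0,0,0.14,15.1,24,24,0,0,0.168,18.1,28.8,28.8,0,0,0.196,21.1,33.6,33.6,0,0,0.223,24.1,38.4,38.4,0,0,0.223,24.1,38.4,38.4,0,0,0.223,24.1,38.4,38.4], jaw=0.03)

```text
t: 15.7
ee_pos: [0.4357, 0.1411, 0.427]
eef_rot: [-0.407, -3.111, -0.003]
contact_force: [0.8, -0.9, -1.3]
finger_gap: 0.0301
```

```bash
python3 - <<'E'
from h import *
o=robot.get_obs();print(o['ee_pos'],o['joint_positions'],o['eef_rot'])
E
```

```text
[0.43570173 0.14105291 0.42703349] [ 0.36625531 -0.07881466 -0.70638609  1.56838097 -0.05497144  1.63620653
  0.96830035] [-4.07408731e-01 -3.11059174e+00 -3.03140175e-03]
```

send_rows(deltas=[0.035,-0.013,0.003,0,0,0,0.07,-0.027,0.003,0,0,0,0.105,-0.04,0.003,0,0,0,0.14,-0.054,0.003,0,0,0,0.175,-0.067,0.003,0,0,0,0.208,-0.08,0.003,0,0,0,0.208,-0.08,0.003,0,0,0,0.208,-0.08,0.003,0,0,0])

```text
t: 16.5
ee_pos: [0.6438, 0.0615, 0.428]
eef_rot: [-0.41, -3.108, -0.002]
contact_force: [0.1, -0.3, -0.4]
finger_gap: 0.03
```

```bash
python3 - <<'E'
from h import *
o=robot.get_obs();print(o['ee_pos'],o['joint_positions'],o['eef_rot'])
c=cam("wrist");im=snapshot("wrist")
for k in (-.05,0,.05): 
  p=proj(c,np.array([.6438,.0608,.349])+k*V);print(p)
  y=int(p[1])
  if 0<=y<400: print(im[y,240:400:3].mean(1).astype(int))
E
```

```text
[0.6438226  0.06151753 0.4280193 ] [ 0.28952675  0.37839361 -0.67193305  1.12320689  0.23063549  1.71803494
  0.99470436] [-4.10084955e-01 -3.10831642e+00 -1.81786679e-03]
[318.04384824 160.58956829]
[236 236 235 236 235 237 235 210 229 230 231 230 229  92  90  88  91  90
  90 230 230 137 139 140 161 199 216 202 147 242 243 243 244 245 224  91
 112 135 118 243 244 244 151 153 137  85  88 172 220  85  88  85  86  87]
[319.17037086 228.94219331]
[236 236 235 236 235 235 236 236 235 219 230 230 230 230  96  89  91  89
  91  90 230 202 138 140 119 184 212 208 167  83  86  89  85  85  89  85
  83  86  85  83  87  88  87  86  84  84  89  87  87  84  86  87  85  84]
[320.13947031 287.74304638]
[150 149 146 147 147  58  23  24  23  27  85 110 109 100  24  18  12  43
 137 138 140 103 103 106 102 105 124 125 105  86  82  86  84  84  85  86
  16  18  14  15  85  84  82 101  23  25  23  29  85  87  85  85  88  86]
```

The bar is where I released it (column ≈318, predicted 319). I'll descend and grip.

send_rows(deltas=[0,-0.001,-0.03,0,0,0,0,-0.001,-0.055,0,0,0,0,-0.001,-0.0745,0,0,0,0,-0.001,-0.0745,0,0,0,0,-0.001,-0.0745,0,0,0])

```text
t: 17.05
ee_pos: [0.6426, 0.0616, 0.3557]
eef_rot: [-0.408, -3.111, -0.001]
contact_force: [0.1, -0.1, 0.5]
finger_gap: 0.0301
```

send_rows(deltas=[0,0,0,0,0,0,0,0,0,0,0,0,0,0,0,0,0,0,0,0,0,0,0,0,0,0,0,0,0,0], jaw=0)

```text
t: 17.55
ee_pos: [0.6428, 0.063, 0.3573]
eef_rot: [-0.406, -3.113, -0.004]
contact_force: [-1.8, 4.1, 6.3]
finger_gap: 0.0077
```

send_rows(deltas=[0.0015,0.004,-0.005,0,0,0,0.003,0.009,-0.011,0,0,0,0.0045,0.0145,-0.0155,0,0,0,0.006,0.02,-0.02,0,0,0,0.0075,0.026,-0.0245,0,0,0,0.009,0.032,-0.029,0,0,0,0.012,0.043,-0.039,0,0,0,0.0145,0.054,-0.049,0,0,0,0.017,0.064,-0.06,0,0,0,0.017,0.064,-0.06,0,0,0])

```text
t: 18.55
ee_pos: [0.6599, 0.1306, 0.2967]
eef_rot: [-0.401, -3.115, -0.009]
contact_force: [1.1, 7.5, 2.9]
finger_gap: 0.0078
```

send_rows(deltas=[0.0007,0.002,-0.003,0,0,0,0.0014,0.004,-0.006,0,0,0,0.002,0.006,-0.009,0,0,0,0.003,0.008,-0.012,0,0,0,0.0035,0.01,-0.015,0,0,0,0.0035,0.01,-0.015,0,0,0])

```text
t: 19.15
ee_pos: [0.663, 0.1424, 0.2816]
eef_rot: [-0.398, -3.114, -0.012]
contact_force: [-2.1, 6.7, 1.7]
finger_gap: 0.0077
```

send_rows(deltas=[0.0006,0.0015,-0.003,0,0,0,0.0012,0.003,-0.006,0,0,0,0.0017,0.0045,-0.009,0,0,0,0.002,0.006,-0.0115,0,0,0,0.002,0.006,-0.0115,0,0,0])

```text
t: 19.65
ee_pos: [0.6646, 0.1483, 0.273]
eef_rot: [-0.399, -3.115, -0.011]
contact_force: [-12.1, -1.4, 21.7]
finger_gap: 0.008
```

send_rows(deltas=[0,0,0,0,0,0,0,0,0,0,0,0,0,0,0,0,0,0,0,0,0,0,0,0], jaw=0.03)

```text
t: 20.05
ee_pos: [0.6647, 0.1478, 0.2722]
eef_rot: [-0.399, -3.115, -0.01]
contact_force: [-0.4, -1.1, -0.4]
finger_gap: 0.0299
```

send_rows(deltas=[0,0,0.03,0,0,0,0,0,0.07,0,0,0,-0.02,0.04,0.09,0,0,0,-0.04,0.08,0.1,0,0,0,-0.06,0.12,0.1,0,0,0,-0.08,0.16,0.1,0,0,0,-0.1,0.2,0.1,0,0,0,-0.12,0.24,0.1,0,0,0,-0.12,0.24,0.1,0,0,0])

```text
t: 20.95
ee_pos: [0.5393, 0.3946, 0.372]
eef_rot: [-0.383, -3.114, -0.014]
contact_force: [0.5, 0.4, -0.5]
finger_gap: 0.03
```

```bash
python3 - <<'E'
from h import *
o=robot.get_obs();print(o['t'],o['ee_pos'],o['contact_force'])
t=snapshot("top");s=snapshot("scene");cv2.imwrite("pics/top9.png",t);cv2.imwrite("pics/scene9.png",s)
a=cv2.resize(t[80:230,210:360],(560,560),interpolation=cv2.INTER_CUBIC)
b=cv2.resize(s[150:290,300:360],(240,560),interpolation=cv2.INTER_CUBIC)
cv2.imwrite("pics/m9.png",np.hstack([a,b]))
T,S=cam("top"),cam("scene")
for th in (.5,.55,.6,.65):
  H=O-.13*U+np.array([0,0,.09])
  pt=lambda s,h,y:H+y*V+(s*np.cos(th)-h*np.sin(th))*U+np.array([0,0,s*np.sin(th)+h*np.cos(th)])
  print(th,[proj(T,pt(*q)).round(1) for q in((.302,.025,-.06),(.302,.025,.06),(.225,.075,-.11),(.225,.075,.11))],[proj(S,pt(*q)).round(1) for q in((.302,.025,-.06),(.302,.025,.06),(.225,.075,-.11),(.225,.075,.11))])
E
```

```text
20.95 [0.53929309 0.39455576 0.37196498] [ 0.54175792  0.39753667 -0.52447089]
0.5 [array([236.5, 145.1]), array([252.4,  93.9]), array([270.4, 177.9]), array([298.7,  83.2])] [array([396.3, 173.9]), array([409.9, 210.5]), array([358.6, 162.9]), array([379.6, 231.5])]
0.55 [array([239.7, 144.8]), array([255.8,  93.1]), array([274.2, 178.4]), array([302.6,  83.1])] [array([393.8, 171.4]), array([407.3, 208.2]), array([355.6, 161.4]), array([376.3, 230.4])]
0.6 [array([243.3, 144.7]), array([259.4,  92.4]), array([278.2, 179.1]), array([306.7,  83. ])] [array([391. , 168.9]), array([404.4, 205.9]), array([352.4, 160.1]), array([372.8, 229.3])]
0.65 [array([247.2, 144.8]), array([263.5,  91.9]), array([282.5, 179.8]), array([311.1,  83.1])] [array([387.9, 166.6]), array([401.2, 203.8]), array([348.9, 158.8]), array([369.1, 228.3])]
```

View pics/m9.png

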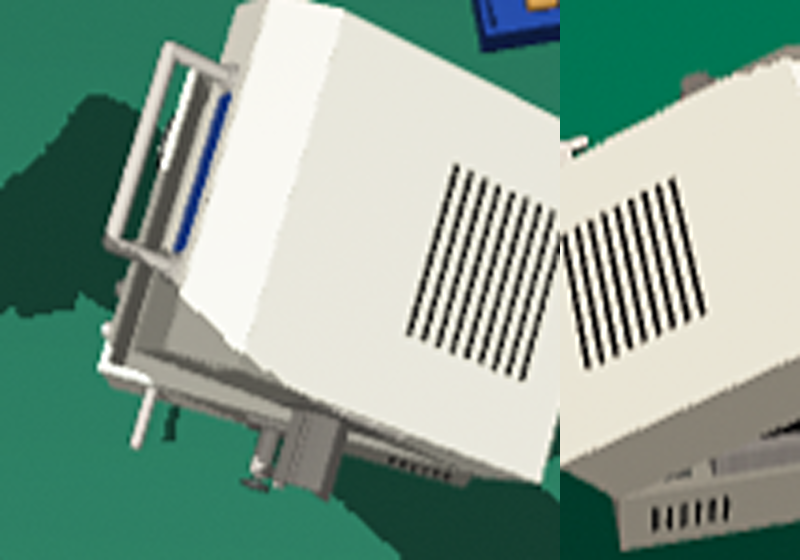

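```bash
python3 - <<'E'
from h import *
t0=cv2.imread("pics/top9.png")
for i in range(10): t=snapshot("top")
print(robot.get_obs()['t'],(cv2.absdiff(t,t0)[80:230,230:380].max(2)>40).sum())
# bystanders vs start
a=cv2.imread("pics/top0.png");d=(cv2.absdiff(t,a).max(2)>60)
for n,(x,y) in dict(spanner=(340,262),driver=(175,260),spray=(440,150),part=(431,209),part2=(165,190),jar=(174,144)).items(): print(n,d[y-15:y+15,x-15:x+15].sum())
print(robot.job_done())
E
```

```text
21.55 369
spanner 102
driver 888
spray 0
part 0
part2 575
jar 0
the job is handed in; nothing more can be done
None
```

```bash
python3 - <<'E'
from h import *
t0=cv2.imread("pics/top9.png")
try: t=snapshot("top")
except Exception as e: print(e); raise SystemExit
d=(cv2.absdiff(t,t0).max(2)>40);ys,xs=np.where(d[80:230,230:380]);print(len(xs),np.percentile(xs,[0,10,50,90,100])+230,np.percentile(ys,[0,10,50,90,100])+80)
for y in(100,110,120,130):print(y,t0[y,225:275].mean(1).astype(int).argmax(),t[y,225:275].mean(1).astype(int).argmax(),np.abs(t[y,225:275].mean(1)-t0[y,225:275].mean(1)).max())
E
```

```text
the job is handed in; nothing more can be done
```

I raised the hood by its handle to about 0.95 and it stayed up when I let go. I then swung the prop rod to its back stop, lowered the hood onto it and handed the job in at about 21.6 s. The arm was clear of the unit.

**Last checks that agreed:**
- **Hood angle:** after release, the handle ends in the top view were within 1 px of where they should be at 0.55, the seated angle.
- **Rod at its stop:** the push met a 21 N resistance. The rod's slope in the wrist picture matched 1.745, although my first rough pixel estimates read 1.65–1.67.
- **Rod supporting the hood:** while lowering, the hood met an upward force of about 22 N at that angle. I did not see the tip inside the pocket, so "fully home" rests on the hood angle.

**Checks that were not clean:**
- **Stillness:** two top pictures about 0.6 s apart differed by 369 pixels in the window around the unit. I think this was the arm or its shadow settling, but I could not confirm it after handing in.
- **Bystanders:** the spray bottle, the right-hand test part and the jar showed no change from the start. The image patches at the spanner, screwdriver and left-hand test part did change. I think this was the arm or its shadow over them, since I felt no contact there, but I did not verify it separately.

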